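# Pin the pull handle to the plate shuttle and hold it at the load mark

### The job

The pull handle of the plate shuttle has been uncoupled for cleaning. Take the headed pin from its block and push it down through the fork and the handle's lug until its collar sits on the fork; then, by the handle, pull the spring-loaded carriage out until its pointer stands in the gap of the index clip and finish while still holding the handle, keeping the pointer there steadily. Leave the bottle, tip box and well plate where they stand.

Things in the scene. Friction and masses are not known exactly. Their poses are not given: they have to be found in the camera images.
- base: Fixed plate shuttle: grey plate 480 x 170 x 12 mm with a centre rail and a white hood (x 120 to 300 mm, top 146 mm above the bench). Origin on the bench below the fork hole when the carriage is home; z up; -x is the direction in which handle and carriage are pulled out. The plate spans x -180 to +300, y +-85 mm. Place and yaw vary.
- carriage: Aluminium sliding deck with a steel fork at its -x end. Axes as the base's, origin at the base's origin when home; slides along the base's -x up to 75 mm. A spring returns it: about 3.3 N at home plus 0.11 N per mm (8 N at 45 mm). Fork: cheeks 40 mm wide (y), x -18 to +18 mm, 40-48 and 62-70 mm above the bench, joined by a block (x 18 to 40 mm) of the same height.
- fork_hole (a point): Centre of the fork hole's mouth on the top face of the upper cheek, 70 mm above the bench; moves with the carriage. The vertical hole through both cheeks and the lug is 13 mm wide, 2 mm chamfers.
- handle: Pull handle on its own slide along the base's -x (0 to 80 mm, no spring, about 1 N friction); it moves the carriage only once the pin is in, after up to 6 mm of play. Axes as the base's, origin at the base's origin at the start. Its lug, 10 mm thick, starts between the fork cheeks with the holes in line; a flat drawbar 24 mm wide, top 60 mm above the bench, leads to the grip.
- handle_grip (a point): Middle of the handle's upright black grip, 93 mm above the bench, 100 mm to -x of the lug hole. The grip is a plate 14 mm thick along the pull (x), 64 mm wide (y), top 115 mm above the bench, free on both sides above the drawbar (60 mm).
- pin: Loose headed pin upright in the pin block, about 60 g: steel shank 10 mm in diameter, 32 mm long with a 5 mm tapered tip; collar 24 mm in diameter, 4 mm thick; above it a round black knob 18 mm in diameter, 30 mm high. Origin on the axis at the collar's underside (meets fork_hole when seated); z from shank to knob.
- pin_block: Fixed grey block 60 x 60 x 45 mm that stores the pin in a 13 mm hole at its centre; the pin's collar rests on its top. Origin: centre of its underside.
- pointer (a point): Point on the carriage's pointer, a thin black blade (2 mm thick in x, 46 mm long) sticking out to the -y side, 46 mm to +x of the fork hole, 32 to 36 mm above the bench; it passes over the index clip.
- mark (a point): Index clip: small white piece on the base plate's -y side, two upright ridges 8 mm thick with a 10 mm gap between, top 30 mm above the bench. The point is the middle of the gap at the ridges' top; its x axis is parallel to the base's. It lies 30 to 50 mm to -x of the pointer's home and stays fixed.
- bottle: Bystander: glass bottle with blue cap, 70 mm in diameter, 150 mm high; origin at the underside's centre.
- tip_box: Bystander: white pipette tip box with blue insert, 85 x 120 x 64 mm; origin at the underside's centre.
- well_plate: Bystander: clear well plate 85 x 127 x 20 mm; origin at the underside's centre.
Mind the look-alikes: they are no part of the job. There is more than one size of the pin; the job needs the middle-sized.

How it is judged:
By the outcome, as a careful person would: the job done as asked, in the order asked, and still so for the second after the job is handed in, while the arm keeps its last pose, push and grip.
It also fails if it takes over 58 s, if anything falls off the work surface, if the arm or the gripper's body presses on something with over 40 N, if the wrist force passes 120 N, or if a joint passes its speed limit or range.

### The arm

A 6-joint arm with a two-finger parallel gripper is mounted at the origin on the work surface. World frame = base frame: x ahead of the robot, y to its left, z up, the work surface at z = 0. Lengths are in mm, angles in rad, forces in N, time in s.
With the tool pointing down it reaches from about 325 to 1000 mm from the base axis. Payload 5.1 kg.
Tool frame: the origin (TCP) lies midway between the tips of the shut fingers; the grasp point (between the pads) lies behind it (env.grip_depth is the z of the grasp point in the tool frame, in mm); z points along the fingers, y is the line along which they close (so a half turn about z gives the same grasp; the last joint's range is limited). The gripper opens to 85 mm and grips with 20 to 120 N. Pads are 22 mm wide; open, the fingers measure 114 mm over their backs; the gripper's body (76 mm by 85 mm) begins 54 mm behind the grasp point. The pads swing forward as they close: fully open they stand 13 mm farther back than shut.
Start: joints at [1.046, 0.124, 1.65, -0, 1.367, -0.083], TCP at [277.937, 587.567, 191.522] pointing down, gripper open.
Joint ranges: [-2.61, 2.61], [-1.02, 2.33], [0.03, 2.71], [-1.35, 4.49], [0.32, 2.68], [-2.91, 2.91]. Speed limits (rad/s): [2.57, 2.57, 3.14, 3.14, 3.14, 3.14].

### API

Orientations are given as a unit quaternion [w, x, y, z].
In Python, from plant import env gives the robot as it stands.
- The arm moves only by the tool send_rows, never from a script. Its argument "motion" is a list that holds one entry, the list of rows, each a list of 7 numbers: the finger opening in mm, from 0 to 85.4, then the shift along the tool's x, y, z in mm, then the turn, a rotation vector about the tool's x, y, z in rad. In form: [[[grip, x, y, z, rx, ry, rz], ...]]. A call has 1 to 8 rows; each row shifts and turns the commanded pose from where the row before left it, along the tool's axes as they then stand; what a row does not reach is not made up. A row lasts 1/10 s, in which the tool goes at most 50 mm and 8.59 degrees, less where a joint would pass 70% of its speed; a pose out of reach is approached as far as the arm can. A call is refused whole if a number of a shift passes 50 or a number of a turn 0.15, either way. A call with a gripper value outside its range is refused whole. The fingers move at their own pace and stop on an object; "grip_force" is the grip in N (left out, the last holds). Time passes only in rows, so rows that do not move let the fingers close. It gives the time, the measured TCP pose, the force, the opening and the grip force at its end, in the units of the state.
- env.sense(): the state, without advancing time (a new reading comes with each control period).
- env.capture(name): name is "scene" or "top" or "wrist"; returns the picture (480x640x3 uint8, red, green, blue); there is no depth.
- env.camera_model(name): a dict with "intrinsics" (3x3 intrinsics, pixels), "rvec" (rotation vector, rad) and "tvec" (3), from world to camera coordinates, as OpenCV has them. Camera axes: x right, y down, z forward; pixel columns grow to the right and rows downward; lengths in mm; the calibration is good to about 2 mm. A picture is of the moment at which its call begins: read the wrist's pose just before it. camera_model takes no time and is no camera call; for the wrist camera it gives the pose at the moment of the call.
- env.hand_in(): hands the job in; it is judged then, once.
The state is a dict: "time": time; "joints": joint angles; "joint_velocities": joint speeds; "joint_torque": joint torques, N m; "tcp_pos": TCP position; "eef_rot": TCP orientation; "wrist_force": force on the tool from outside, world axes, zero at the start; "wrist_torque": the same for the moment, N m; "finger_gap": finger opening in mm; "grip_force": force on a finger pad.
Only numpy, scipy, OpenCV 4.12 (cv2) and the standard library are available. Lean on these libraries where they do the work, as an engineer would, in place of code of your own. Each camera call takes 0.05 s, during which the arm holds its last target. There are 200 camera calls.

## Working session

There is one attempt and no reset: what is moved stays moved. The work goes in short steps, Python scripts to look and compute and a tool call to move; the robot and the scene stay as the last step left them, time stands still between calls to the robot, and variables do not carry over. Pictures are saved under pics/ and viewed, at most 10 in all, crops included, and the job is handed in when it is done.

Besides the shell and the picture viewer there is one more tool, called after ">>>" as name([rows], argument=value, ...), one row to a line, values as JSON. send_rows: Moves the arm, as the interface text tells. Its arguments: {"type":"object","properties":{"motion":{"type":"array","items":{"type":"array","items":{"type":"array","items":{"type":"number"}}}},"grip_force":{"type":"number"}},"required":["motion"]}

```bash
mkdir -p pics; ls
python3 - <<'E'
from plant import env
import cv2
for n in("scene","top"):
    cv2.imwrite(f"pics/{n}0.png",env.capture(n)[:,:,::-1]); m=env.camera_model(n); print(n,m)
s=env.sense();print(s["time"],s["tcp_pos"],s["eef_rot"],env.grip_depth,s["wrist_force"])
E
```

```text
pics
scene {'intrinsics': array([[459.10302108,   0.        , 325.16347832],
       [  0.        , 459.10302108, 241.53530064],
       [  0.        ,   0.        ,   1.        ]]), 'rvec': array([ 2.05883197,  0.50817206, -0.31554516]), 'tvec': array([-453.58173089,  -30.73112804, 1201.33031467])}
top {'intrinsics': array([[465.66557408,   0.        , 314.09245087],
       [  0.        , 465.66557408, 248.36171185],
       [  0.        ,   0.        ,   1.        ]]), 'rvec': array([ 2.12007877, -2.18293121,  0.16132502]), 'tvec': array([   3.60357354,  554.66877127, 1077.95659475])}
0.1 [277.60558515 587.03165425 190.36721998] [-2.77998121e-04  2.19088043e-01  9.75704636e-01 -9.02946350e-04] -18.700000000000003 [-0.39000927  0.76142196  0.54267642]
```

View pics/scene0.png

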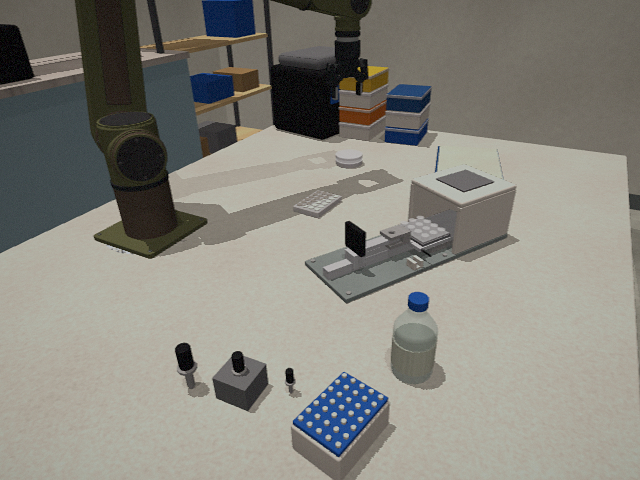

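View pics/top0.png

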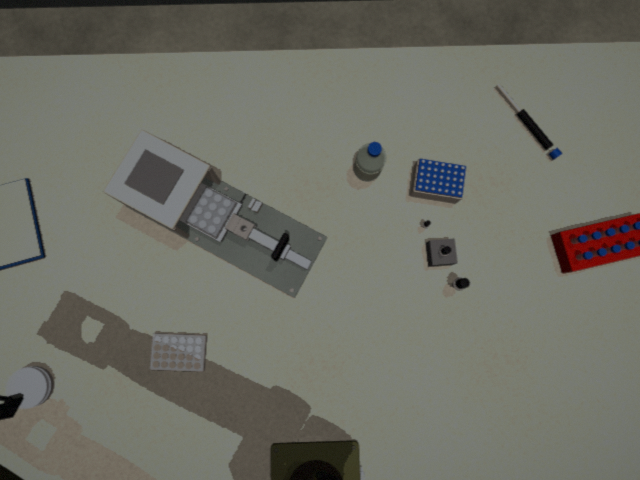

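The pin in the block (scene 238,362; top 446,250) is the middle-sized one. The handle grip is at top (281,246), the fork at (241,226) and the clip at (254,204). Next I'll enlarge the details.

```bash
cat > h.py <<'E'
import numpy as np, cv2
from scipy.spatial.transform import Rotation as R
from plant import env
def ray(m,px):
    Rm=cv2.Rodrigues(m["rvec"])[0]; c=-Rm.T@m["tvec"]
    u=cv2.undistortPoints(np.array([[px]],float),m["intrinsics"],None)[0,0]
    d=Rm.T@np.array([u[0],u[1],1]); return c,d/np.linalg.norm(d)
def plane(m,px,z):
    c,d=ray(m,px); return c+d*(z-c[2])/d[2]
def proj(m,P):
    return cv2.projectPoints(np.array(P,float).reshape(-1,3),m["rvec"],m["tvec"],m["intrinsics"],None)[0][:,0]
def tri(obs):
    A=0;b=0;L=[ray(m,p) for m,p in obs]
    for c,d in L:
        P=np.eye(3)-np.outer(d,d); A=A+P; b=b+P@c
    X=np.linalg.solve(A,b); return X,[np.linalg.norm((np.eye(3)-np.outer(d,d))@(X-c)) for c,d in L]
E
python3 - <<'E'
import cv2,numpy as np
t=cv2.imread("pics/top0.png");s=cv2.imread("pics/scene0.png")
def c(i,x,y,w,h):return cv2.resize(i[y:y+h,x:x+w],(400,300),interpolation=cv2.INTER_CUBIC)
o=np.vstack([np.hstack([c(t,220,185,100,75),c(t,410,215,80,60)]),np.hstack([c(s,330,210,120,90),c(s,170,330,130,97.5.__int__())])])
cv2.imwrite("pics/c1.png",o)
E
```

```text
(no output)
```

View pics/c1.png

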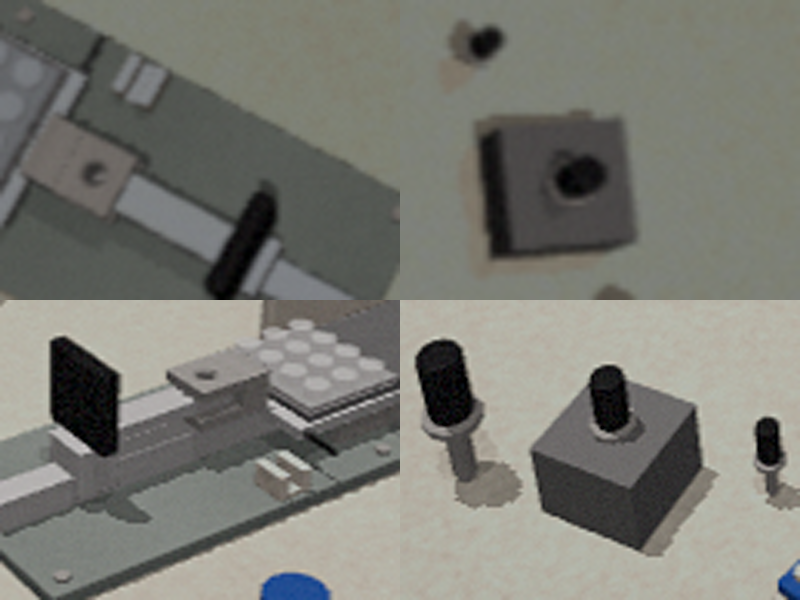

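The crops show the fork hole at top (243.4,227.9) and scene (391.2,232.2), and the knob top at top (446.6,249) and scene (237.3,353.4). The pointer and clip are also visible in both.

Run:
```python
from h import *
np.set_printoptions(precision=1,suppress=True)
t,s=env.camera_model("top"),env.camera_model("scene")
def tp(X,Y,x,y,k):return (x+(X+.5)/k-.5,y+(Y+.5)/k-.5)
T=lambda X,Y:tp(X,Y,220,185,4); B=lambda X,Y:tp(X-400,Y,410,215,5)
S=lambda X,Y:tp(X,Y-300,330,210,400/120); K=lambda X,Y:tp(X-400,Y-300,170,330,400/130)
P={}
for n,a,b in [("hole",T(96,172),S(206,375)),("knobtop",B(590,172),K(608,373)),("clip",T(140,80),S(283,470)),
 ("grip top",T(250,230),S(84,358)),("block corner R(far right scene)",B(637,240),K(697,405))]:
    X,e=tri([(t,a),(s,b)]); P[n]=X; print(n,X,np.array(e))
print("hole@70",plane(t,T(96,172),70),plane(s,S(206,375),70))
print("grip ends@115",plane(t,T(265,195),115),plane(t,T(215,285),115))
m=env.camera_model("wrist");Rm=cv2.Rodrigues(m["rvec"])[0];c=-Rm.T@m["tvec"]
st=env.sense();q=st["eef_rot"];Rt=R.from_quat(np.r_[q[1:],q[0]]).as_matrix()
print("cam in tool",Rt.T@(c-st["tcp_pos"]));print(Rt.T@Rm.T,m["intrinsics"]);print(Rt)
```

```text
hole [604.2 151.6  68.1] [0.2 0.2]
knobtop [ 538.7 -320.8   79.9] [0.4 0.4]
clip [669.4 130.3  23.5] [0.5 0.5]
grip top [558.3  58.4 116.2] [1.6 1.6]
block corner R(far right scene) [ 541.5 -322.8   60.2] [40.9 40.9]
hole@70 [604.  151.5  70. ] [605.1 148.3  70. ]
grip ends@115 [579.6  50.5 115. ] [529.5  79.4 115. ]
cam in tool [  78.2    0.5 -181.2]
[[-0.  -1.  -0.3]
 [ 1.  -0.  -0. ]
 [ 0.  -0.3  1. ]] [[421.6   0.  324.9]
 [  0.  421.6 250.7]
 [  0.    0.    1. ]]
[[-0.9  0.4 -0. ]
 [ 0.4  0.9 -0. ]
 [ 0.  -0.  -1. ]]
```

```bash
cat >> h.py <<'E'
def go(xyz,yaw=None):
    s=env.sense();q=s["eef_rot"];Rt=R.from_quat(np.r_[q[1:],q[0]]).as_matrix()
    d=Rt.T@(np.array(xyz)-s["tcp_pos"]); y0=np.degrees(np.arctan2(Rt[1,0],Rt[0,0]))
    print("t",round(s["time"],2),"tcp",np.round(s["tcp_pos"],1),"yaw",round(y0,2),"shift",np.round(d,1),"n50",round(np.linalg.norm(d)/50,2), "rz",None if yaw is None else round(np.radians(y0-yaw),4),"tilt",np.round(Rt[:,2],3),"F",np.round(s["wrist_force"],1),"gap",round(s["finger_gap"],1))
E
python3 - <<'E'
from h import *
go((540,110,230),151.4)
E
```

```text
t 0.1 tcp [277.6 587.  190.4] yaw 154.69 shift [-441.1 -319.1  -39.1] n50 10.92 rz 0.0574 tilt [-0.001 -0.002 -1.   ] F [-0.4  0.8  0.5] gap 85.4
```

>>> send_rows([
  [[85, -36.8, -26.6, -3.3, 0, 0, 0], [85, -36.8, -26.6, -3.3, 0, 0, 0], [85, -36.8, -26.6, -3.3, 0, 0, 0], [85, -36.8, -26.6, -3.3, 0, 0, 0], [85, -36.8, -26.6, -3.3, 0, 0, 0], [85, -36.8, -26.6, -3.3, 0, 0, 0], [85, -36.8, -26.6, -3.3, 0, 0, 0], [85, -36.8, -26.6, -3.3, 0, 0, 0]],
])

```text
time: 0.9
tcp_pos: [453.3, 267.5, 217.6]
eef_rot: [-0.0, 0.219, 0.976, -0.0]
wrist_force: [0.7, -0.7, -0.5]
finger_gap: 84.9
grip_force: 0.0
```

>>> send_rows([
  [[85, -36.8, -26.6, -3.3, 0, 0, 0], [85, -36.8, -26.6, -3.3, 0, 0, 0], [85, -36.8, -26.6, -3.3, 0, 0, 0], [85, -36.8, -26.6, -3.3, 0, 0, 0.057], [85, 0, 0, 0, 0, 0, 0], [85, 0, 0, 0, 0, 0, 0], [85, 0, 0, 0, 0, 0, 0]],
])

```text
time: 1.6
tcp_pos: [540.0, 110.9, 230.6]
eef_rot: [-0.001, 0.246, 0.969, -0.0]
wrist_force: [-0.5, -1.0, 0.2]
finger_gap: 84.6
grip_force: 0.0
```

Run:
```python
from h import *
go((540,-321,190),151.4)
m=env.camera_model("wrist"); np.savez("w1.npz",**m)
cv2.imwrite("pics/w1.png",env.capture("wrist")[:,:,::-1])
```

```text
t 1.6 tcp [540.  110.9 230.6] yaw 151.47 shift [-206.3 -379.4   40.4] n50 8.68 rz 0.0013 tilt [-0.001  0.    -1.   ] F [-0.5 -1.   0.2] gap 84.6
```

View pics/w1.png

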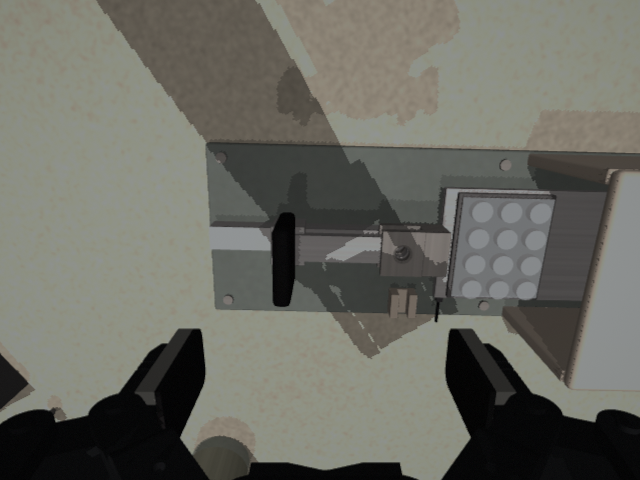

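Here the fork hole is at about (402,253), the clip gap at (402,302), the pointer at (437,308) and the grip at (284,260). I'll zoom in for sub-pixel positions.

Run:
```python
import cv2
i=cv2.imread("pics/w1.png")[205:325,260:460]
cv2.imwrite("pics/c2.png",cv2.convertScaleAbs(cv2.resize(i,None,fx=4,fy=4,interpolation=cv2.INTER_CUBIC),alpha=1.6))
```

```text
(no output)
```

View pics/c2.png

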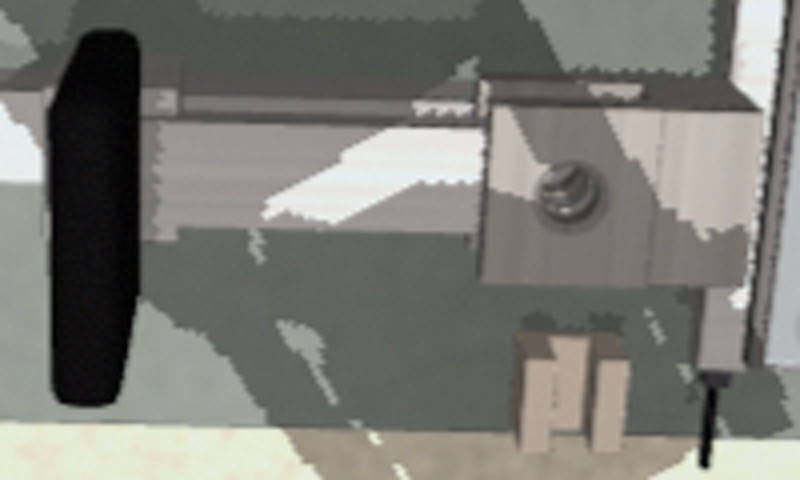

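Run:
```python
from h import *
np.set_printoptions(precision=1,suppress=True)
m=dict(np.load("w1.npz"));t=env.camera_model("top");s=env.camera_model("scene")
C=lambda X,Y:(260+(X+.5)/4-.5,205+(Y+.5)/4-.5)
W=lambda X,Y,z:plane(m,C(X,Y),z)
h=W(568,191.5,70);print("hole",h)
print("tri hole",tri([(m,C(568,191.5)),(t,(243.6,227.6)),(s,(391.4,232.1))]), tri([(m,C(568,191.5)),(s,(391.4,232.1))])[0], tri([(m,C(568,191.5)),(t,(243.6,227.6))])[0])
f=[W(*p,70) for p in((488,104),(480,283),(747,287),(762,112))]
ang=lambda d:np.degrees(np.arctan2(d[1],d[0]))
print("yaw fork",ang(f[2]-f[1]),ang(f[3]-f[0]),ang(f[0]-f[1])-90,np.linalg.norm(f[2]-f[1]),np.linalg.norm(f[0]-f[1]))
a,b=plane(m,(208,143),12),plane(m,(500,148.5),12);print("yaw plate",ang(b-a))
a,b=plane(m,(220.5,157),12),plane(m,(505.5,164.5),12);print("yaw screws",ang(b-a))
a,b=plane(m,(228,299.5),12),plane(m,(483.5,305.5),12);print("yaw screws",ang(b-a))
yaw=np.radians(61.4);
for dy in(61.4,60.5):
  y=np.radians(dy);ux=np.array([np.cos(y),np.sin(y),0]);uy=np.array([-ux[1],ux[0],0])
  B=lambda P:np.array([(P-h)@ux,(P-h)@uy,P[2]])
  print(dy,"gap edges",[B(W(*p,30)) for p in((547,450),(592,450),(553,358),(597,358))])
  print("ptr",[B(W(*p,36)) for p in((714,390),(705,465))])
  print("grip",[B(W(*p,115)) for p in((80,35),(137,35),(57,400),(118,400))])
```

```text
hole [600.7 152.7  70. ]
tri hole (array([603.3, 152.5,  67.1]), [np.float64(1.5232099234668284), np.float64(1.4080743164690952), np.float64(0.44735967132596616)]) [602.6 153.1  66.8] [606.7 153.3  54.7]
yaw fork 60.56074395491795 59.746338950464235 61.34428639181536 58.0039771578578 40.172107443547645
yaw plate 60.41726780218225
yaw screws 59.98693863228752
yaw screws 60.01184834733681
61.4 gap edges [array([  6.2, -81.1,  30. ]), array([ 17.5, -81.1,  30. ]), array([  6.4, -56.1,  30. ]), array([ 17.2, -56.1,  30. ])]
ptr [array([ 44.9, -61.9,  36. ]), array([ 44.4, -82.1,  36. ])]
grip [array([-98. ,  44.1, 115. ]), array([-87.8,  44.1, 115. ]), array([-104.7,  -27.8,  115. ]), array([-92.9, -27.7, 115. ])]
60.5 gap edges [array([  7.5, -81. ,  30. ]), array([ 18.8, -80.8,  30. ]), array([  7.3, -56. ,  30. ]), array([ 18.1, -55.8,  30. ])]
ptr [array([ 45.9, -61.1,  36. ]), array([ 45.7, -81.4,  36. ])]
grip [array([-98.7,  42.6, 115. ]), array([-88.4,  42.7, 115. ]), array([-104.3,  -29.4,  115. ]), array([-92.5, -29.2, 115. ])]
```

>>> send_rows([
  [[85, -22.9, -42.2, 4.5, 0, 0, 0], [85, -22.9, -42.2, 4.5, 0, 0, 0], [85, -22.9, -42.2, 4.5, 0, 0, 0], [85, -22.9, -42.2, 4.5, 0, 0, 0], [85, -22.9, -42.2, 4.5, 0, 0, 0], [85, -22.9, -42.2, 4.5, 0, 0, 0], [85, -22.9, -42.2, 4.5, 0, 0, 0], [85, -22.9, -42.2, 4.5, 0, 0, 0]],
])

```text
time: 2.45
tcp_pos: [540.2, -274.1, 195.0]
eef_rot: [0.0, 0.246, 0.969, 0.0]
wrist_force: [0.7, 0.4, -0.5]
finger_gap: 85.1
grip_force: 0.0
```

>>> send_rows([
  [[85, -22.9, -42.2, 4.5, 0, 0, 0.024], [85, 0, 0, 0, 0, 0, 0], [85, 0, 0, 0, 0, 0, 0]],
])

```text
time: 2.75
tcp_pos: [540.0, -321.3, 189.9]
eef_rot: [-0.001, 0.258, 0.966, 0.0]
wrist_force: [0.5, 0.6, -0.6]
finger_gap: 85.0
grip_force: 0.0
```

Run:
```python
from h import *
go((540,-321,190),150.1)
m=env.camera_model("wrist"); np.savez("w2.npz",**m)
print(proj(m,[env.sense()["tcp_pos"]]))
cv2.imwrite("pics/w2.png",env.capture("wrist")[:,:,::-1])
```

```text
t 2.75 tcp [ 540.  -321.3  189.9] yaw 150.06 shift [ 0.2  0.3 -0.1] n50 0.01 rz -0.0007 tilt [-0.001  0.001 -1.   ] F [ 0.5  0.6 -0.6] gap 85.0
[[323.97094477 291.34403592]]
```

View pics/w2.png

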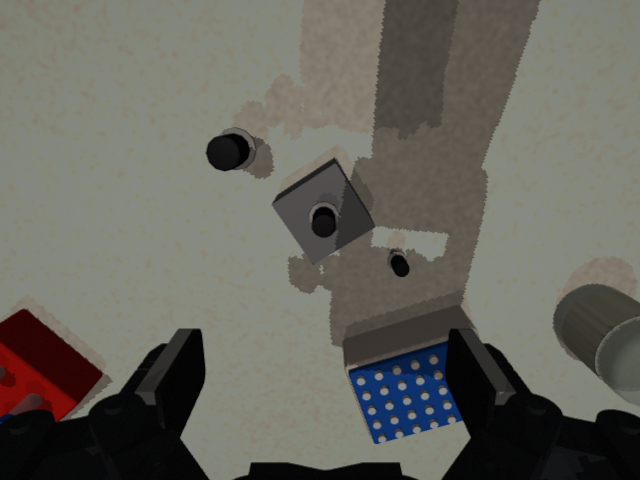

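The target knob is at about (324,222) with its block under it. The small pin (400,263) and the tip box are close on the right, so I'll descend with the fingers only part open.

Run:
```python
from h import *
np.set_printoptions(precision=1,suppress=True)
m=dict(np.load("w2.npz"));t=env.camera_model("top");s=env.camera_model("scene")
i=cv2.imread("pics/w2.png",0)
r=(i[195:245,300:350]<28).astype(np.uint8)
n,l,st,c=cv2.connectedComponentsWithStats(r);k=1+st[1:,4].argmax();print(st[k],c[k])
ys,xs=np.where(l==k);x,y,w,h,_=st[k]
for row in range(y,y+h,2):
    q=xs[ys==row];print(row+195,q.min()+300,q.max()+300)
# bottom circle of blob = top disc (nearest to camera nadir offset): diameter at z79
for u in((324,222),(323.7,225)):
  print(plane(m,u,79))
print("tri",tri([(m,(323.7,225)),(t,(446.6+1,249)),(s,(237.3,353.4))]))
print("px/mm",np.linalg.norm(proj(m,[540,-321,79])-proj(m,[550,-321,79]))/10)
print("predict axis",proj(m,[[540,-321,45],[540,-321,49],[540,-321,79]]))
for u,z in(((335,160),45),((375,226),45),((312,263),45),((273,204),45),((345,366),64),((400,265),40)):print(u,plane(m,u,z))
```

```text
[ 12  12  24  30 577] [23.5 26.9]
207 321 326
209 318 330
211 316 332
213 314 333
215 313 334
217 313 334
219 313 334
221 313 334
223 313 335
225 312 335
227 312 335
229 312 335
231 314 333
233 315 332
235 318 329
[ 534.9 -318.6   79. ]
[ 536.7 -319.9   79. ]
tri (array([ 537.9, -320.4,   79. ]), [np.float64(1.2235292423386623), np.float64(1.1086237223427287), np.float64(0.7151457978498174)])
px/mm 1.3500940925568552
predict axis [[324.7 218.6]
 [324.7 219.7]
 [324.7 229.6]]
(335, 160) [ 504.4 -291.4   45. ]
(375, 226) [ 565.3 -289.3   45. ]
(312, 263) [ 567.2 -348.7   45. ]
(273, 204) [ 509.6 -350.3   45. ]
(345, 366) [ 654.4 -367.3   64. ]
(400, 265) [ 606.8 -287.    40. ]
```

>>> send_rows([
  [[38, 3.2, -0.4, 0, 0, 0, 0], [38, 0, 0, 25, 0, 0, 0], [38, 0, 0, 30, 0, 0, 0], [38, 0, 0, 30, 0, 0, 0], [38, 0, 0, 25, 0, 0, 0], [38, 0, 0, 15, 0, 0, 0], [38, 0, 0, 10, 0, 0, 0], [38, 0, 0, 0, 0, 0, 0]],
], grip_force=40)

```text
time: 3.6
tcp_pos: [536.7, -319.6, 54.7]
eef_rot: [-0.001, 0.258, 0.966, 0.0]
wrist_force: [0.3, 0.4, 0.7]
finger_gap: 37.6
grip_force: 0.0
```

>>> send_rows([
  [[10, 0, 0, 1, 0, 0, 0], [10, 0, 0, 0, 0, 0, 0], [10, 0, 0, 0, 0, 0, 0], [10, 0, 0, 0, 0, 0, 0], [10, 0, 0, 0, 0, 0, 0], [10, 0, 0, 0, 0, 0, 0]],
])

```text
time: 4.2
tcp_pos: [537.0, -320.8, 54.8]
eef_rot: [0.0, 0.258, 0.966, -0.0]
wrist_force: [-0.2, 0.3, 0.8]
finger_gap: 9.7
grip_force: 0.0
```

The fingers closed to 9.7 mm with no force, so they missed the knob. I'll look before acting.

Run:
```python
from h import *
i=env.capture("wrist");j=env.capture("scene")
m=env.camera_model("wrist");np.savez("w3.npz",**m);cv2.imwrite("pics/w3f.png",i[:,:,::-1]);cv2.imwrite("pics/s3f.png",j[:,:,::-1])
o=np.hstack([cv2.resize(i,(400,300)),cv2.resize(j[310:430,160:320],(400,300),interpolation=cv2.INTER_CUBIC)])
cv2.imwrite("pics/w3.png",cv2.convertScaleAbs(o[:,:,::-1],alpha=1.8))
```

```text
(no output)
```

View pics/w3.png

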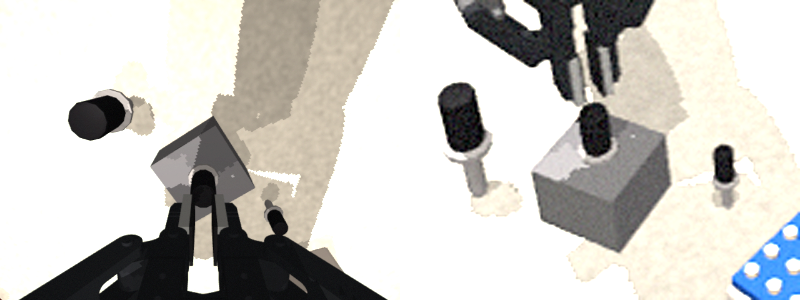

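Run:
```python
from h import *
np.set_printoptions(precision=1,suppress=True)
s=env.sense();m=env.camera_model("wrist");sc=env.camera_model("scene");T=s["tcp_pos"]
go((537,-320,55),150.1)
print("gap",s["finger_gap"],"grip",s["grip_force"])
for n,c in(("w",m),("s",sc)):print(n,proj(c,[T,T+[0,0,18.7],T+[0,0,40]]))
# knob now
i=cv2.imread("pics/w3f.png");i=cv2.convertScaleAbs(i[220:400,240:410],alpha=2.5)
j=cv2.imread("pics/s3f.png");j=cv2.convertScaleAbs(j[310:400,190:310],alpha=2)
o=np.hstack([cv2.resize(i,(425,450),interpolation=cv2.INTER_CUBIC),cv2.resize(j,(370,450),interpolation=cv2.INTER_CUBIC)]);cv2.imwrite("pics/c3.png",o)
```

```text
t 4.3 tcp [ 536.9 -320.7   54.6] yaw 150.04 shift [ 0.3  0.6 -0.4] n50 0.02 rz -0.001 tilt [-0. -0. -1.] F [ 0.6 -0.2 -0.9] gap 10.1
gap 10.101345403386237 grip 0.0
w [[323.9 291.3]
 [323.8 308.9]
 [323.6 333.7]]
s [[238.  365. ]
 [236.6 356.1]
 [235.  345.7]]
```

View pics/c3.png

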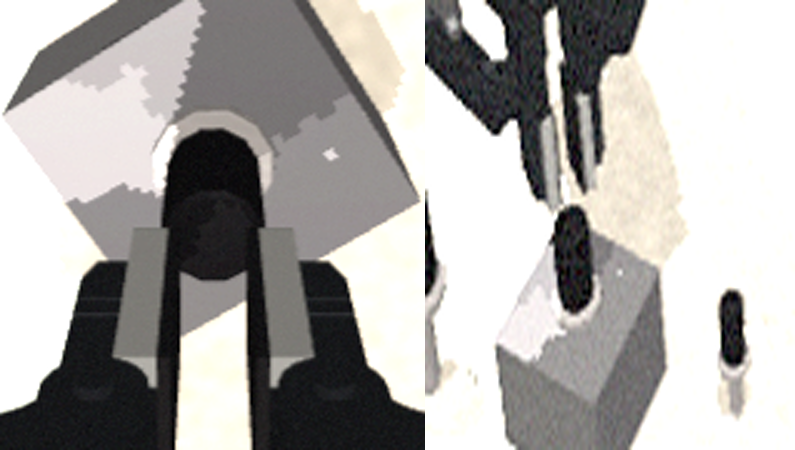

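The fingers look to be above the knob rather than around it. I'll measure the real tip height from the pad corners in both views.

Run:
```python
from h import *
from scipy.optimize import least_squares as L
np.set_printoptions(precision=1,suppress=True)
s=env.sense();m=env.camera_model("wrist");sc=env.camera_model("scene");T=s["tcp_pos"]
q=s["eef_rot"];Rt=R.from_quat(np.r_[q[1:],q[0]]).as_matrix()
P=lambda x,y,z:T+Rt@[x,y,z]
for x in(11,0,-11):
  f=lambda v:(proj(m,[P(x,-v[0]/2,v[1]),P(x,v[0]/2,v[1])])-[[308,311.2],[344.8,311.2]]).ravel()
  r=L(f,[15,-20]);print("wrist x",x,"gap,z",r.x,r.cost)
print("scene -y,+y pads at z 0,-20,-40,x-11",[proj(sc,[P(-11,-5,z),P(-11,5,z)]).tolist() for z in(0,-20,-40)])
```

```text
wrist x 11 gap,z [ 13.2 -43.4] 7.913224767199815
wrist x 0 gap,z [ 15.4 -20.9] 6.790796831876923
wrist x -11 gap,z [17.6  1.6] 6.001710719040259
scene -y,+y pads at z 0,-20,-40,x-11 [[[237.74906568258035, 370.86818758021815], [243.86418198440788, 368.2115435899907]], [[236.20405933993484, 361.28925955420664], [242.41903629132548, 358.6550196993318]], [[234.61262246994613, 351.4224656034057], [240.93074398346477, 348.8131739501893]]]
```

Both views put the fingertips about 40 mm behind the reported TCP, at about z 95, so the grasp closed above the knob. I'll open the fingers, go 38 mm lower and watch the force.

>>> send_rows([
  [[38, 0, 0, 0, 0, 0, 0], [38, 0, 0, 0, 0, 0, 0], [38, 0, 0, 0, 0, 0, 0], [38, 0, 0, 12, 0, 0, 0], [38, 0, 0, 10, 0, 0, 0], [38, 0, 0, 8, 0, 0, 0], [38, 0, 0, 8, 0, 0, 0], [38, 0, 0, 0, 0, 0, 0]],
], grip_force=40)

```text
time: 5.1
tcp_pos: [535.8, -319.8, 14.4]
eef_rot: [-0.002, 0.258, 0.966, 0.001]
wrist_force: [-0.8, 0.4, -0.5]
finger_gap: 38.1
grip_force: 0.0
```

>>> send_rows([
  [[10, 0, 0, 0, 0, 0, 0], [10, 0, 0, 0, 0, 0, 0], [10, 0, 0, 0, 0, 0, 0], [10, 0, 0, 0, 0, 0, 0], [10, 0, 0, 0, 0, 0, 0], [10, 0, 0, 0, 0, 0, 0]],
])

```text
time: 5.7
tcp_pos: [537.1, -320.7, 16.9]
eef_rot: [0.0, 0.258, 0.966, -0.0]
wrist_force: [-0.7, -0.2, -1.5]
finger_gap: 16.4
grip_force: 39.0
```

Grasped at 39 N. Now I'll lift the pin.

>>> send_rows([
  [[10, 0, 0, -8, 0, 0, 0], [10, 0, 0, -15, 0, 0, 0], [10, 0, 0, -25, 0, 0, 0], [10, 0, 0, -30, 0, 0, 0], [10, 0, 0, -25, 0, 0, 0], [10, 0, 0, -15, 0, 0, 0], [10, 0, 0, 0, 0, 0, 0]],
])

```text
time: 6.4
tcp_pos: [538.8, -321.9, 138.8]
eef_rot: [0.003, 0.258, 0.966, -0.001]
wrist_force: [0.8, -0.5, -0.1]
finger_gap: 16.3
grip_force: 39.0
```

Run:
```python
from h import *
go((601,153,135),150.1)
```

```text
t 6.4 tcp [ 538.8 -321.9  138.8] yaw 150.04 shift [183.2 442.6   2.3] n50 9.58 rz -0.001 tilt [ 0.005 -0.004 -1.   ] F [ 0.8 -0.5 -0.1] gap 16.3
```

>>> send_rows([
  [[10, 9, 21, 0, 0, 0, 0], [10, 16, 39, 0, 0, 0, 0], [10, 18, 43, 0, 0, 0, 0], [10, 18, 43, 0, 0, 0, 0], [10, 18, 43, 0, 0, 0, 0], [10, 18, 43, 0, 0, 0, 0], [10, 18, 43, 0, 0, 0, 0], [10, 18, 43, 0, 0, 0, 0]],
])

```text
time: 7.2
tcp_pos: [579.4, 23.2, 133.0]
eef_rot: [-0.001, 0.258, 0.966, -0.0]
wrist_force: [0.4, -0.3, -1.2]
finger_gap: 16.4
grip_force: 39.1
```

>>> send_rows([
  [[10, 18, 43, 0, 0, 0, 0], [10, 16, 40, 0, 0, 0, 0], [10, 12, 28, 0, 0, 0, 0], [10, 5, 13, 0, 0, 0, 0], [10, 0, 0, 0, 0, 0, 0], [10, 0, 0, 0, 0, 0, 0], [10, 0, 0, 0, 0, 0, 0]],
])

```text
time: 7.9
tcp_pos: [598.0, 152.7, 134.2]
eef_rot: [-0.0, 0.259, 0.966, -0.0]
wrist_force: [-0.7, -0.4, -0.6]
finger_gap: 16.5
grip_force: 39.1
```

Run:
```python
from h import *
go((601,153,135),150.1)
m=env.camera_model("wrist"); np.savez("w4.npz",**m)
i=env.capture("wrist")[:,:,::-1];cv2.imwrite("pics/w4f.png",i)
print(proj(m,[[601,153,70],[603,152.5,70]]),proj(m,[env.sense()["tcp_pos"]]))
o=cv2.resize(i[160:340,220:440],None,fx=3.3,fy=3.3,interpolation=cv2.INTER_CUBIC)
cv2.imwrite("pics/w4.png",cv2.convertScaleAbs(o,alpha=1.8))
```

```text
t 7.9 tcp [598.  152.7 134.2] yaw 149.96 shift [-2.4  1.7 -0.8] n50 0.06 rz -0.0025 tilt [-0.001 -0.001 -1.   ] F [-0.7 -0.4 -0.6] gap 16.5
[[327.20192902 253.228341  ]
 [328.12289541 256.29439206]] [[324.05227037 291.75133506]]
```

View pics/w4.png

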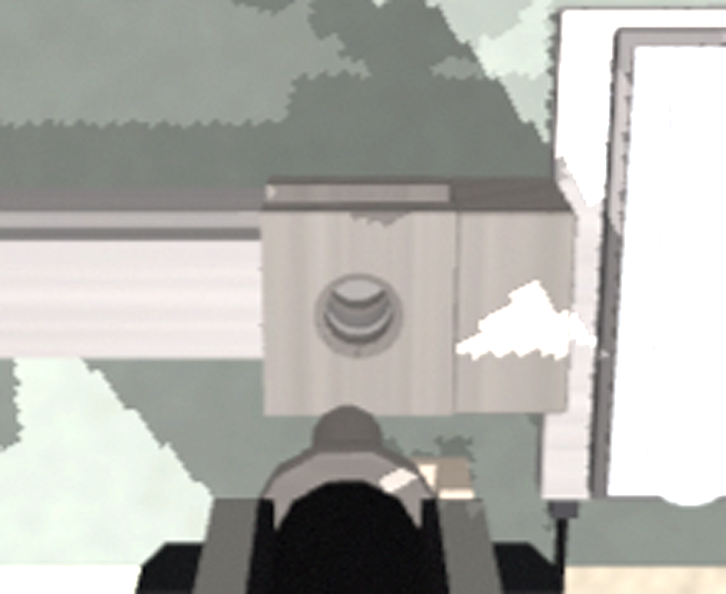

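The hole is at crop (358.5,315.5), i.e. full (328.3,255.3). The pin hangs upright, with its shank at column 347 and the collar's front rim at row 445. I'll work out the pin's offset in the hand.

Run:
```python
from h import *
np.set_printoptions(precision=1,suppress=True)
m=dict(np.load("w4.npz"));s=env.sense();T=s["tcp_pos"];q=s["eef_rot"];Rt=R.from_quat(np.r_[q[1:],q[0]]).as_matrix()
pj=lambda *p:proj(m,[T+Rt@np.array(p,float)])[0]
H=plane(m,(328.3,255.3),70);print("hole",H,"in tool",Rt.T@(H-T))
print("collar row obs 294.3; shank tip row obs 282.2; columns collar 325.6 shank 324.9")
for dx in(-4,-2,0,2):
  print(dx,"collar",pj(12+dx,.5,-28),"tip r3",pj(3+dx,.5,4),"r5 z-1",pj(5+dx,.5,-1))
c=pj(0,-12,-28),pj(0,12,-28);print("collar width px",c[1][0]-c[0][0],"obs",175/3.3)
```

```text
hole [602.5 152.9  70. ] in tool [-3.6  2.4 64.4]
collar row obs 294.3; shank tip row obs 282.2; columns collar 325.6 shank 324.9
-4 collar [325.1 301.3] tip r3 [325.1 290.3] r5 z-1 [325.1 290.6]
-2 collar [325.1 296.7] tip r3 [325.1 286.4] r5 z-1 [325.1 286.6]
0 collar [325.1 292. ] tip r3 [325.1 282.5] r5 z-1 [325.1 282.6]
2 collar [325.1 287.3] tip r3 [325.1 278.6] r5 z-1 [325.1 278.5]
collar width px 59.646858398323104 obs 53.03030303030303
```

>>> send_rows([
  [[10, -3.3, 1.9, 0, 0, 0, 0], [10, 0, 0, 10, 0, 0, 0], [10, 0, 0, 15, 0, 0, 0], [10, 0, 0, 15, 0, 0, 0], [10, 0, 0, 12, 0, 0, 0], [10, 0, 0, 0, 0, 0, 0], [10, 0, 0, 0, 0, 0, 0]],
])

```text
time: 8.65
tcp_pos: [601.6, 154.2, 81.8]
eef_rot: [-0.001, 0.258, 0.966, -0.0]
wrist_force: [0.4, 0.2, 0.0]
finger_gap: 16.1
grip_force: 39.1
```

Run:
```python
from h import *
np.set_printoptions(precision=1,suppress=True)
m=env.camera_model("wrist");go((601,153,42),150.1)
s=env.sense();T=s["tcp_pos"];q=s["eef_rot"];Rt=R.from_quat(np.r_[q[1:],q[0]]).as_matrix()
i=env.capture("wrist")[:,:,::-1];cv2.imwrite("pics/w5f.png",i)
# fork side edges give hole's tool-y: edges at base x -18,+40 ; and rows
g=cv2.cvtColor(i,cv2.COLOR_BGR2GRAY).astype(float)
print("mouth should be at",proj(m,[T+Rt@np.array([-.3,.5,T[2]-70])]), "fork left/right edge if aligned",proj(m,[T+Rt@np.array([10,.5-18,T[2]-70]),T+Rt@np.array([10,.5+40,T[2]-70]),T+Rt@np.array([19.7,0,T[2]-70])]))
```

```text
t 8.65 tcp [601.6 154.2  81.8] yaw 150.05 shift [-0.1 -1.3 39.8] n50 0.8 rz -0.0008 tilt [-0. -0. -1.] F [0.4 0.2 0. ] gap 16.1
mouth should be at [[325.1 282.4]] fork left/right edge if aligned [[288.  262.7]
 [407.5 262.7]
 [324.  243.5]]
```

Run:
```python
import cv2,numpy as np
g=cv2.GaussianBlur(cv2.imread("pics/w5f.png",0),(3,3),0).astype(int)
print("row ~260, col 278-298",g[256:266,278:299].mean(0).round().astype(int))
print("col 396-416",g[256:266,396:417].mean(0).round().astype(int))
print("col 300-350 rows 235-253",g[233:254,305:345].mean(1).round().astype(int))
```

```text
row ~260, col 278-298 [134 134 134 135 135 135 134 131 123 115 112 111 108 102  97  92  90  89
  90  91  92]
col 396-416 [106 107 108 108 109 110 110 107 111 123 134 137 136 136 133 120  90  60
  52  63  72]
col 300-350 rows 235-253 [66 77 86 89 89 89 89 88 81 69 63 62 65 74 84 88 89 89 89 89 89]
```

>>> send_rows([
  [[10, -0.7, -0.7, 0, 0, 0, 0], [10, 0, 0, 4, 0, 0, 0], [10, 0, 0, 4, 0, 0, 0], [10, 0, 0, 4, 0, 0, 0], [10, 0, 0, 3, 0, 0, 0], [10, 0, 0, 3, 0, 0, 0], [10, 0, 0, 0, 0, 0, 0]],
])

```text
time: 9.4
tcp_pos: [601.9, 153.1, 63.9]
eef_rot: [-0.001, 0.258, 0.966, -0.0]
wrist_force: [0.3, -0.3, -0.8]
finger_gap: 16.4
grip_force: 39.1
```

>>> send_rows([
  [[10, 0, 0, 3, 0, 0, 0], [10, 0, 0, 3, 0, 0, 0], [10, 0, 0, 3, 0, 0, 0], [10, 0, 0, 3, 0, 0, 0], [10, 0, 0, 2, 0, 0, 0], [10, 0, 0, 2, 0, 0, 0], [10, 0, 0, 0, 0, 0, 0]],
])

```text
time: 10.1
tcp_pos: [602.1, 153.2, 48.2]
eef_rot: [-0.0, 0.258, 0.966, -0.0]
wrist_force: [-0.7, 0.1, -0.4]
finger_gap: 16.6
grip_force: 39.1
```

>>> send_rows([
  [[10, 0, 0, 2, 0, 0, 0], [10, 0, 0, 2, 0, 0, 0], [10, 0, 0, 1, 0, 0, 0], [10, 0, 0, 1, 0, 0, 0], [10, 0, 0, 0, 0, 0, 0]],
])

```text
time: 10.6
tcp_pos: [602.2, 153.2, 42.4]
eef_rot: [-0.0, 0.258, 0.966, -0.0]
wrist_force: [-0.0, 0.2, -0.9]
finger_gap: 16.3
grip_force: 39.1
```

>>> send_rows([
  [[10, 0, 0, 1, 0, 0, 0], [10, 0, 0, 1, 0, 0, 0], [10, 0, 0, 1, 0, 0, 0], [10, 0, 0, 0, 0, 0, 0]],
])

```text
time: 11.0
tcp_pos: [602.6, 153.2, 41.8]
eef_rot: [0.0, 0.258, 0.966, -0.0]
wrist_force: [-4.9, -0.7, 9.3]
finger_gap: 16.7
grip_force: 40.1
```

Contact is at TCP z≈42, as expected with the collar seated, at 9 N. I'll release and rise.

>>> send_rows([
  [[36, 0, 0, 0, 0, 0, 0], [36, 0, 0, 0, 0, 0, 0], [36, 0, 0, 0, 0, 0, 0], [36, 0, 0, -5, 0, 0, 0], [36, 0, 0, -15, 0, 0, 0], [36, 0, 0, -20, 0, 0, 0], [36, 0, 0, -25, 0, 0, 0], [36, 0, 0, 0, 0, 0, 0]],
])

```text
time: 11.8
tcp_pos: [605.8, 153.8, 110.7]
eef_rot: [0.004, 0.258, 0.966, 0.002]
wrist_force: [0.7, 0.5, -0.0]
finger_gap: 36.0
grip_force: 0.0
```

Run:
```python
from h import *
np.set_printoptions(precision=1,suppress=True)
go((552.4,66.3,107),150.1)
m=env.camera_model("wrist");np.savez("w6.npz",**m);cv2.imwrite("pics/w6f.png",env.capture("wrist")[:,:,::-1])
t=env.camera_model("top");s=env.camera_model("scene")
for n,c in(("top",t),("scene",s)):
    i=env.capture(n)[:,:,::-1];cv2.imwrite(f"pics/{n}6.png",i)
    p=proj(c,[[602.3,153,104],[602.3,153,74],[602.3,153,110]]);print(n,p)
    if n=="scene":
        g=i[:,:,1].astype(int);x=int(round(p[0][0]));y0=int(p[0][1])
        print("col",x,"from row",y0-10,g[y0-10:y0+25,x-1:x+2].mean(1).round().astype(int))
```

```text
t 11.8 tcp [605.8 153.8 110.7] yaw 150.05 shift [   2.6 -102.5    3. ] n50 2.05 rz -0.0009 tilt [ 0.  0. -1.] F [ 0.7  0.5 -0. ] gap 36.0
top [[240.8 225.6]
 [242.7 228.1]
 [240.4 225.1]]
scene [[391.9 217.5]
 [391.1 229.4]
 [392.  215.1]]
col 392 from row 207 [185 188 186 187 186 185 187 184 186 197  74   9  12  14  17  15  18   9
   9  11  14   6  14  12  12  90  92  85 103 102  95  76  80  82  93]
```

The pin is seated: in the scene view the knob spans rows 217–231, as predicted. Now to the grip.

>>> send_rows([
  [[50, 0, -25, -5, 0, 0, 0], [50, 0, -40, 0, 0, 0, 0], [50, 0, -35, 0, 0, 0, 0], [50, 0, 0, 0, 0, 0, 0], [50, 0, 0, 0, 0, 0, 0]],
])

```text
time: 12.45
tcp_pos: [551.5, 66.2, 108.5]
eef_rot: [-0.001, 0.259, 0.966, -0.0]
wrist_force: [-0.8, -0.1, -0.7]
finger_gap: 49.9
grip_force: 0.0
```

Run:
```python
from h import *
np.set_printoptions(precision=1,suppress=True)
go((552.4,66.3,33),150.1)
m=env.camera_model("wrist");s=env.sense();T=s["tcp_pos"];q=s["eef_rot"];Rt=R.from_quat(np.r_[q[1:],q[0]]).as_matrix()
i=env.capture("wrist")[:,:,::-1];cv2.imwrite("pics/w7f.png",i)
b=(i.max(2)<30).astype(np.uint8);b[300:]=0
n,l,st,c=cv2.connectedComponentsWithStats(b)
for k in range(1,n):
    if st[k,4]>150:print(st[k],c[k])
z=T[2]-115
print("expected grip top corners",proj(m,[T+Rt@np.array([x,y,z]) for x in(32,-32) for y in(-7,7)]))
```

```text
t 12.45 tcp [551.5  66.2 108.5] yaw 149.97 shift [-0.8  0.6 75.5] n50 1.51 rz -0.0023 tilt [-0.  0. -1.] F [-0.8 -0.1 -0.7] gap 49.9
[ 311  205   30   95 2680] [325.3 253.8]
[ 496  255   56   45 1764] [522.9 278.2]
expected grip top corners [[307.5 228.4]
 [340.2 228.4]
 [309.3 359. ]
 [338.8 359. ]]
```

>>> send_rows([
  [[50, 0, 0.6, 12, 0, 0, 0], [50, 0, 0, 18, 0, 0, 0], [50, 0, 0, 20, 0, 0, 0], [50, 0, 0, 15, 0, 0, 0], [50, 0, 0, 8, 0, 0, 0], [50, 0, 0, 2, 0, 0, 0], [50, 0, 0, 0, 0, 0, 0]],
])

```text
time: 13.2
tcp_pos: [552.9, 67.3, 34.6]
eef_rot: [-0.0, 0.258, 0.966, -0.0]
wrist_force: [-0.9, -0.3, -0.2]
finger_gap: 49.9
grip_force: 0.0
```

>>> send_rows([
  [[4, 0, 0, 0, 0, 0, 0], [4, 0, 0, 0, 0, 0, 0], [4, 0, 0, 0, 0, 0, 0], [4, 0, 0, 0, 0, 0, 0], [4, 0, 0, 0, 0, 0, 0], [4, 0, 0, 0, 0, 0, 0]],
], grip_force=70)

```text
time: 13.8
tcp_pos: [552.6, 65.6, 35.8]
eef_rot: [0.0, 0.258, 0.966, -0.001]
wrist_force: [-3.8, -5.7, 4.2]
finger_gap: 13.5
grip_force: 69.2
```

>>> send_rows([
  [[4, 0, -3, 0, 0, 0, 0], [4, 0, -5, 0, 0, 0, 0], [4, 0, -6, 0, 0, 0, 0], [4, 0, -6, 0, 0, 0, 0], [4, 0, -5, 0, 0, 0, 0], [4, 0, -3, 0, 0, 0, 0], [4, 0, 0, 0, 0, 0, 0], [4, 0, 0, 0, 0, 0, 0]],
])

```text
time: 14.6
tcp_pos: [539.8, 43.4, 35.7]
eef_rot: [0.001, 0.258, 0.966, 0.001]
wrist_force: [1.7, 5.0, 4.6]
finger_gap: 13.2
grip_force: 69.4
```

Run:
```python
from h import *
np.set_printoptions(precision=1,suppress=True)
go((552,66,35),150.1)
S=env.capture("scene")[:,:,::-1];T=env.capture("top")[:,:,::-1];W=env.capture("wrist")[:,:,::-1]
for n,i in(("s8",S),("t8",T),("w8f",W)):cv2.imwrite(f"pics/{n}.png",i)
# wrist blob of the pointer, and where the pointer is expected at fork shift d (base frame, world via hole & yaw 60.1)
u=np.array([np.cos(np.radians(60.1)),np.sin(np.radians(60.1)),0]);v=np.array([-u[1],u[0],0]);h=np.array([602.3,153,0])
m=env.camera_model("wrist");sc=env.camera_model("scene");t=env.camera_model("top")
for n,c in(("w",m),("s",sc),("t",t)):
  print(n,"ptr d=25",proj(c,[h+u*21-60*v+[0,0,36],h+u*21-82*v+[0,0,36]]).tolist(),"gap",proj(c,[h+u*12.9-56*v+[0,0,30],h+u*12.9-81*v+[0,0,30]]).tolist())
```

```text
t 14.6 tcp [539.8  43.4  35.7] yaw 150.04 shift [ 0.8 25.7  0.8] n50 0.51 rz -0.0011 tilt [ 0.  0. -1.] F [1.7 5.  4.6] gap 13.2
w ptr d=25 [[613.1139962826987, 398.6358369816604], [604.3403366146272, 433.93135107579656]] gap [[591.6401592195812, 384.77494832464197], [582.6359351049939, 424.4016050250922]]
s ptr d=25 [[414.88046324352285, 252.90674778697843], [421.6775914581932, 257.3946587418502]] gap [[410.6507735952178, 255.4810948473974], [418.29509772484977, 260.62765347398835]]
t ptr d=25 [[249.6099813610696, 205.57921123371526], [254.02522056093102, 197.82976426252884]] gap [[252.01891668311444, 209.08715744938553], [257.0061911849532, 200.31215853203392]]
```

```bash
cat >> h.py <<'E'
u=np.array([np.cos(np.radians(60.1)),np.sin(np.radians(60.1)),0]);v=np.array([-u[1],u[0],0]);h0=np.array([602.3,153,0])
def prof(im,c,z,xs,ys):
    P=[h0+u*x+v*y+[0,0,z] for x in xs for y in ys]
    p=proj(c,P).astype(np.float32)
    g=cv2.cvtColor(im,cv2.COLOR_BGR2GRAY)
    r=cv2.remap(g,p[:,0].reshape(len(xs),-1),p[:,1].reshape(len(xs),-1),cv2.INTER_LINEAR)
    return r.mean(1).round().astype(int)
E
python3 - <<'E'
from h import *
xs=np.arange(-4,54,2.);print(xs.astype(int))
for n,k,files in(("scene","s",["scene0","s8"]),("top","t",["top0","t8"]),("wrist","w",["w8f"])):
    c=env.camera_model(n)
    for f in files:
        im=cv2.imread(f"pics/{f}.png")
        print(f,"ptr",prof(im,c,36,xs,np.arange(-80,-66,1.)));print("   clip",prof(im,c,30,xs,np.arange(-78,-60,1.)))
c=dict(np.load("w1.npz"));im=cv2.imread("pics/w1.png");print("w1 ptr",prof(im,c,36,xs,np.arange(-80,-66,1.)));print("   clip",prof(im,c,30,xs,np.arange(-78,-60,1.)))
E
```

```text
[-4 -2  0  2  4  6  8 10 12 14 16 18 20 22 24 26 28 30 32 34 36 38 40 42
 44 46 48 50 52]
scene0 ptr [188 174 136 109 106 105 123 162 187 186 164 106  64  62  65  67  67  66
  68  70  66  49  23  14  33  57  70  71  70]
   clip [111 147 181 189 180 148 112 103 103 114 148 182 189 177 131  76  65  68
  70  71  70  71  73  73  62  36  16  24  49]
s8 ptr [194 174 120  86  89  99 126 170 189 154  85  31  20  41  64  73  72  72
  71  72  72  74  75  74  72  71  73  73  73]
   clip [116 153 189 197 184 141  98  92  99 116 156 189 173 112  47  18  34  61
  76  77  76  76  76  76  76  78  78  77  75]
top0 ptr [ 70  78 103 121 126 123 122 121 114  96  87 104 120 122 111  95  85  84
  84  83  83  82  75  60  44  47  66  79  83]
   clip [ 73  68  86 112 125 127 125 125 124 113  92  92 112 124 122 108  91  84
  84  84  84  83  80  70  55  43  50  69  80]
t8 ptr [ 74  82 110 129 134 132 130 130 123 103  93 109 110  86  69  76  85  89
  90  90  90  90  90  90  91  90  90  90  90]
   clip [ 65  58  73  96 111 116 120 126 129 119  99  98 112 103  75  66  78  86
  89  90  90  90  89  89  90  90  90  89  89]
w8f ptr [187 189 189 188 188 180 162 145 142 188 180 109  24  21 184 186 186 186
 186 185 180  65   0   0   0   0   0   0   0]
   clip [ 95  79 187 192 191 190 133 119 104  91  79 187 188 128   8  22  79 142
 143 141 134 130 119  43   0   0   0   0   0]
w1 ptr [ 80  72 100 103 102  97  96  96  96  83  72 101 102 102  89  79  79  80
  81  81  80  82  91  97  25  47 115 112 109]
   clip [ 65  59  76 105 105 105  97 101 100  96  60  78 105 105 105  74  65  65
  66  66  66  65  65  63  62  15  39  78  77]
```

The pointer and clip are both visible: the wrist view puts the pointer at base x≈21 and the gap at ≈12.3. The scene view shows the same difference, so 8.6 mm more.

>>> send_rows([
  [[4, 0, -3, 0, 0, 0, 0], [4, 0, -3, 0, 0, 0, 0], [4, 0, -2.6, 0, 0, 0, 0], [4, 0, 0, 0, 0, 0, 0], [4, 0, 0, 0, 0, 0, 0], [4, 0, 0, 0, 0, 0, 0]],
])

```text
time: 15.35
tcp_pos: [535.6, 36.1, 35.8]
eef_rot: [0.001, 0.258, 0.966, 0.001]
wrist_force: [1.1, 5.3, 4.6]
finger_gap: 13.4
grip_force: 69.5
```

Run:
```python
from h import *
xs=np.arange(-4,34,1.);print(xs.astype(int))
go((552,66,35),150.1)
ims=[]
for n in("scene","wrist"):
    c=env.camera_model(n);im=np.ascontiguousarray(env.capture(n)[:,:,::-1]);ims.append(im)
    print(n,"ptr",prof(im,c,36,xs,np.arange(-80,-66,1.)));print("   clip",prof(im,c,30,xs,np.arange(-78,-60,1.)))
o=np.hstack([cv2.resize(ims[0][210:285,360:460],(400,300),interpolation=cv2.INTER_CUBIC),cv2.resize(ims[1][345:465,480:640],(400,300),interpolation=cv2.INTER_CUBIC)])
cv2.imwrite("pics/end.png",cv2.convertScaleAbs(o,alpha=1.3))
```

```text
[-4 -3 -2 -1  0  1  2  3  4  5  6  7  8  9 10 11 12 13 14 15 16 17 18 19
 20 21 22 23 24 25 26 27 28 29 30 31 32 33]
t 15.35 tcp [535.6  36.1  35.8] yaw 150.05 shift [ 0.8 34.1  0.9] n50 0.68 rz -0.001 tilt [ 0.003  0.001 -1.   ] F [1.1 5.3 4.6] gap 13.4
scene ptr [195 188 175 150 119  95  84  84  87  88  84  72  53  36  27  35  59  93
 128 153 160 145 116  87  71  67  67  69  69  70  71  72  72  72  71  71
  71  72]
   clip [115 131 153 174 189 196 197 194 185 168 141 114  97  90  92  95  93  84
  67  47  33  31  46  75 111 142 161 161 140 108  84  73  71  72  73  74
  74  75]
wrist ptr [185 185 185 185 185 185 182 184 184 178 169 161 153 143  72  33  18  17
  22 146 183 183 183 181 182 183 183 182 182 182 182 182 156 100  43   0
   0   0]
   clip [ 92  83  77 131 184 187 188 187 187 187 185 142 124 118 111 105  99  92
  79  17   8  11  26  32 135 163 162 161 166 142 137 133 131 129 129 127
 106  70]
```

View pics/end.png

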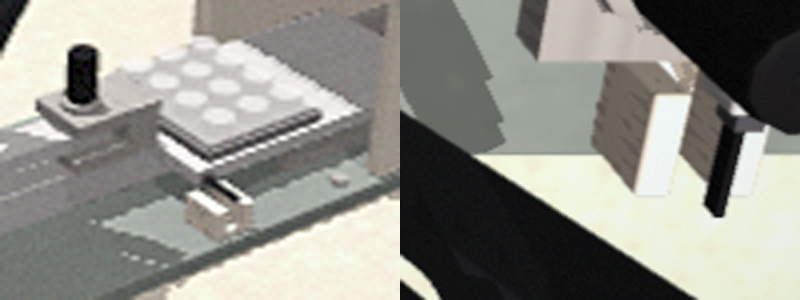

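The final picture shows the pin's collar seated on the fork (left, 82,100) and the pointer standing in the clip gap (left, 225,188). Numerically the pointer is at 12.3 and the gap centre at about 12 in the wrist view, and at 10 against 11 in the scene view. I'll let it settle and then hand in.

>>> send_rows([
  [[4, 0, 0, 0, 0, 0, 0], [4, 0, 0, 0, 0, 0, 0], [4, 0, 0, 0, 0, 0, 0], [4, 0, 0, 0, 0, 0, 0], [4, 0, 0, 0, 0, 0, 0]],
])

```text
time: 15.95
tcp_pos: [535.6, 36.1, 35.8]
eef_rot: [0.001, 0.258, 0.966, 0.001]
wrist_force: [1.5, 5.6, 4.8]
finger_gap: 13.1
grip_force: 69.5
```

Run:
```python
from h import *
xs=np.arange(4,20,1.)
c=env.camera_model("wrist");im=np.ascontiguousarray(env.capture("wrist")[:,:,::-1])
p=prof(im,c,36,xs,np.arange(-80,-66,1.));print(p)
if 10<=xs[p.argmin()]<=14: print(env.hand_in())
```

```text
[184 178 169 161 153 144  73  33  18  17  22 144 184 183 183 182]
the job is handed in; nothing more can be done
None
```

The job is handed in at about 16 s: the pin is seated in the fork, the carriage is pulled out with its pointer steady in the clip gap (within about 1 mm of its centre), and the gripper is still holding the handle; no verdict was shown.

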